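Set the router stop on a panel jig

TASK

On the panel-routing jig, first swing the open keeper bar shut across the panel until it clicks home past its detent. Then take the stop arm's pull head between the fingers so that they squeeze its lock button in, draw the arm out until its pointer lines up with the middle of the brass marker on the scale, and finish while still holding it there with the button squeezed, because a spring pulls the arm back in. Do not shift the marker, and leave the panel and the other things on the bench where they are.

Things in the scene. Friction and masses are not known exactly. Their poses are not given: they have to be found in the camera images.
- jig: Panel-routing jig screwed to the bench: plywood plate 18 mm thick, spanning x -142..118, y -195..195 mm of this frame. Origin on the bench; z up, x away from the robot at yaw 0, y the way the stop arm draws out. On it: panel in a frame of low strips (panel top at 36 mm height), keeper at the -y end, stop arm along the -x edge, between arm and panel a flat steel scale (black lines every 10 mm).
- keeper (a joint): Keeper bar's angle about its vertical hinge, rad: 0 = shut on its stop (bar along jig x, across the panel), grows as the free end swings to jig -y; starts 0.7 to 1.1. A sprung ball is overridden at 0.11 to 0.06 rad (about 4 N at the peg); below 0.045 it pushes the bar on to 0.01 or less and keeps it there. Light hinge friction (0.25 N at the peg): it stays where left.
- keeper_hinge (a point): Point on the keeper's vertical hinge axis, at 43 mm height. It lies at x 90, y -50 mm in the jig's frame. The bar is steel, 22 mm wide, 10 mm thick, its top at 48 mm.
- keeper_peg (a point): Middle (68 mm height) of the upright round wooden grip peg near the keeper's free end, 130 mm from the hinge axis: 16 mm diameter, from 48 to 88 mm height. Push it or pinch it from above. Shut, it stands at x -40, y -50 mm of the jig's frame; a fixed stop (top at 46 mm height) stands beyond it at y -37 to -31 mm.
- stop_arm (a joint): Extension of the telescoping stop arm, m: 0 = fully in and locked (its start), grows along jig +y, at most 0.13. A spring pulls it in with 2 to 4.5 N. With the lock button out, a hook keeps the arm from leaving home; let go when drawn out, it springs back to about 0.013 and rests on the hook's catch.
- head_grip (a point): Grip point, 58 mm height, of the pull head at the arm's outer end: a black block 28 mm along jig x, 30 mm along y, 28 to 78 mm height. With the button on its +x face the pinch is 36 mm wide, 30 mm when squeezed; this point is midway between pressed button and the -x face. Pinch from above, fingers closing along jig x.
- lock_button (a joint): Travel of the lock button, m: 0 = out (locked), 0.006 = fully in; the arm is free beyond about 0.0035 and the rules ask for 0.004. Spring of 1.5 N rising to 5 N.
- button_face (a point): Middle of the outer face of the round lock button on the pull head's +x side (the jig's x): 20 mm diameter, standing out 8 mm when not pressed, pressed towards the jig's -x. Height 55 mm.
- pointer_tip (a point): Tip of the arm's thin steel pointer (4 mm wide), which runs from under the pull head towards the jig's +x, at 24 mm height, over the edge of the scale strip. It moves with the arm, at the same y (jig) as the middle of the pull head.
- mark_line (a point): Brass marker block, 20 x 10 x 9 mm (10 mm along jig y; top at 28 mm height), on the scale strip, with a fine black line across the middle of its top. This point is the line's end nearest the arm. Pointer tip and line agree when they have the same y in the jig's frame (the tip is then 4 mm short of the line in x). Starts 50 to 110 mm along +y from the pointer.
- marker (a joint): Place of the marker along the scale, m: the arm extension at which pointer and line agree. Stiff to move (6 N); it must stay.
- panel: Loose plywood panel lying in the jig's frame, 85 x 240 x 18 mm with a 34 x 90 mm window; origin under its centre. To be left in place.
- tape: Bystander: roll of tape lying flat, 90 mm outer diameter, 24 mm high; origin under its centre.
- glue: Bystander: white bottle, 60 mm diameter, 160 mm tall, standing; origin under its centre.
- screwdriver: Bystander: screwdriver lying on the bench; origin under its middle.
- offcut: Bystander: plywood offcut 70 x 110 x 30 mm; origin under its centre.

How it is judged:
On the way, in this order (a step that is already met when the one before it is completed fails the run):
1. the keeper bar is swung shut past its detent (value of joint keeper below 0.03 rad), for 0.3 s.
2. the pull head is pinched and the lock button squeezed in while the arm is still home (value of joint lock_button above 0.004 m and value of joint stop_arm below 0.01 m and contact force between the fingers and stop_arm above 1 N), for 0.05 s.
At the end, for the whole second after the job is handed in: The keeper is shut within 0.03 rad of its stop; the pointer stands within 4 mm of the marker's line along the scale and the arm is still (under 10 mm/s); the fingers still hold the pull head (over 2 N) with the lock button pressed at least 4 mm in (value of joint keeper below 0.03 rad and y of pointer_tip in the frame of mark_line between -0.004 and 0.004 m and value of joint lock_button above 0.004 m and contact force between the fingers and stop_arm above 2 N and velocity of joint stop_arm between -0.01 and 0.01 m/s); the arm keeps its last pose, push and grip.
It fails at once if the arm is drawn out before the keeper is shut (value of joint stop_arm above 0.01 m and value of joint keeper above 0.05 rad).
It fails at once if the marker is shifted by over 3 mm (distance of mark_line from where it was at the start of the episode above 0.003 m).
It fails at once if the panel is shifted by over 8 mm (distance of panel from where it was at the start of the episode above 0.008 m).
It fails at once if a bystander is shifted by over 20 mm (distance of any of tape, glue, screwdriver, offcut from where it was at the start of the episode above 0.02 m).
It also fails if it takes over 40 s, if anything falls off the work surface, if the arm or the gripper's body presses on something with over 40 N, if the wrist force passes 120 N, or if a joint passes its speed limit or range.

ROBOT

A 6-joint arm with a two-finger parallel gripper is mounted at the origin on the work surface. World frame = base frame: x ahead of the robot, y to its left, z up, the work surface at z = 0. Lengths are in m, angles in rad, forces in N, time in s.
With the tool pointing down it reaches from about 0.425 to 0.925 m from the base axis. Payload 12.5 kg.
Tool frame: the origin (TCP) lies at the very end of the fingers, on their centre line; the grasp point (between the pads) lies 19 mm behind it; z points along the fingers, y is the line along which they close (so a half turn about z gives the same grasp; the last joint's range is limited). The gripper opens to 85 mm and grips with 20 to 120 N. Pads are 22 mm wide; open, the fingers measure 114 mm over their backs; the gripper's body (76 mm by 85 mm) begins 54 mm behind the grasp point. The pads swing forward as they close: fully open they stand 13 mm farther back than shut.
Start: joints at [1.173, 0.491, 1.559, -0, 1.092, -0.106], TCP at [0.18, 0.599, 0.231] pointing down, gripper open.
Joint ranges: [-3.1, 3.1], [-0.84, 2.19], [0.05, 2.79], [-1.13, 4.28], [0.06, 2.93], [-2.69, 2.69]. Speed limits (rad/s): [2.22, 2.22, 2.79, 3.14, 3.14, 3.14].

INTERFACE

Orientations are given as a unit quaternion [x, y, z, w].
In Python, from workcell import monitor, viewer, order gives the robot as it stands.
- The arm moves only by the tool carry_out, never from a script. Its argument "deltas" is a list of rows, each a list of 4 numbers: the shift along the world's x, y, z scaled (see below), then the turn about the world's z scaled (see below). A call has 1 to 8 rows; each row shifts and turns the commanded pose from where the row before left it; what a row does not reach is not made up. The controller multiplies each number of a shift by 0.25 m and each number of a turn by 90 degrees. A row lasts 1/12 s, in which the tool goes at most 41.7 mm and 7.16 degrees, less where a joint would pass 70% of its speed; a pose out of reach is approached as far as the arm can. A call with a number of a shift or a turn outside -1 to 1 is refused whole. A call with a gripper value outside its range is refused whole. "hand" is the closure, from 0 (fully open) to 1 (shut), set as the call begins (left out, the last holds). The fingers move at their own pace and stop on an object; the grip force is fixed at half the most. Time passes only in rows, so rows that do not move let the fingers close. It gives the time, the measured TCP pose, the force, the opening and the grip force at its end, in the units of the state.
- monitor.state(): the state, without advancing time (a new reading comes with each control period).
- viewer.get_image(name): name is "scene" or "top"; returns the picture (384x512x3 uint8, red, green, blue); there is no depth.
- viewer.calibration(name): a dict with "mtx" (3x3 intrinsics, pixels), "k1" (the pictures are not rectified: a ray, as slopes to the right and down, at radius r is drawn at 1 + k1 r^2 times it, then the intrinsics apply), "xyz" and "orientation" of the camera in the world. Camera axes: x right, y up, looking along -z (the intrinsics and any distortion apply to the point x, -y, -z); pixel columns grow to the right and rows downward; lengths in m; the calibration is good to about 2 mm. A picture is of the moment at which its call begins. calibration takes no time and is no camera call.
- order.finish_job(): hands the job in; it is judged then, once.
The state is a dict: "time_s": time; "joint_positions": joint angles; "dq": joint speeds; "tau": joint torques, N m; "tcp_pos": TCP position; "eef_rot": TCP orientation; "wrist_force": force on the tool from outside, world axes, zero at the start; "ft_torque": the same for the moment, N m; "width": finger opening in m; "gripper_force": force on a finger pad.
Only numpy, scipy, OpenCV 4.12 (cv2) and the standard library are available. Lean on these libraries where they do the work, as an engineer would, in place of code of your own. Each camera call takes 0.05 s, during which the arm holds its last target. There are 200 camera calls.

## Working session

There is one attempt and no reset: what is moved stays moved. The work goes in short steps, Python scripts to look and compute and a tool call to move; the robot and the scene stay as the last step left them, time stands still between calls to the robot, and variables do not carry over. Pictures are saved under pics/ and viewed, at most 10 in all, crops included, and the job is handed in when it is done.

Besides the shell and the picture viewer there is one more tool, called after "Request:" by a JSON object that holds its "name" and its "arguments". carry_out: Moves the arm, as the interface text tells. Shifts and turns lie within -1 to 1; 1 stands for 0.25 m of shift or 90 degrees of turn. Its arguments: {"type":"object","properties":{"deltas":{"type":"array","items":{"type":"array","items":{"type":"number","minimum":-1,"maximum":1}}},"hand":{"type":"number"}},"required":["deltas"]}

```bash
mkdir -p pics
cat > h.py <<'E'
import numpy as np, cv2
from scipy.spatial.transform import Rotation as R
from workcell import monitor, viewer, order
def ray(cam,u,v):
    c=viewer.calibration(cam);K=np.array(c["mtx"])
    s=np.array([(u-K[0,2])/K[0,0],(v-K[1,2])/K[1,1]]);d=s.copy()
    for _ in range(30): d=s/(1+c["k1"]*(d@d))
    return np.array(c["xyz"]),R.from_quat(c["orientation"]).apply([d[0],-d[1],-1])
def onz(cam,u,v,z):
    o,d=ray(cam,u,v);return o+d*(z-o[2])/d[2]
def proj(cam,p):
    c=viewer.calibration(cam);K=np.array(c["mtx"])
    q=R.from_quat(c["orientation"]).inv().apply(np.array(p)-c["xyz"])
    s=np.array([q[0],-q[1]])/-q[2];s=s*(1+c["k1"]*(s@s));return K[:2,:2]@s+K[:2,2]
E
python3 - <<'E'
from h import *
for n in("scene","top"):
    im=viewer.get_image(n)[:,:,::-1];cv2.imwrite(f"pics/{n}0.png",im);c=viewer.calibration(n);print(n,c)
    cv2.imwrite(f"pics/{n}0b.png",cv2.resize(im,(800,600),interpolation=cv2.INTER_CUBIC))
print(monitor.state())
E
```

```text
scene {'mtx': array([[347.3256063 ,   0.        , 249.36928762],
       [  0.        , 347.3256063 , 193.35042027],
       [  0.        ,   0.        ,   1.        ]]), 'k1': -0.038710695946543396, 'xyz': array([ 1.26227804, -0.22548057,  0.65691549]), 'orientation': array([0.34870332, 0.23963124, 0.5344636 , 0.73166353])}
top {'mtx': array([[392.4946734 ,   0.        , 261.9740571 ],
       [  0.        , 392.4946734 , 191.73458331],
       [  0.        ,   0.        ,   1.        ]]), 'k1': -0.018527210487905465, 'xyz': array([ 0.32877061, -0.02437567,  1.3088925 ]), 'orientation': array([ 0.07968807, -0.07574854, -0.67195931,  0.73238149])}
{'time_s': 0.1, 'joint_positions': array([ 1.17340588e+00,  4.91486120e-01,  1.55937423e+00, -5.84757449e-06,
        1.09169883e+00, -1.05611480e-01]), 'dq': array([-0.00179561, -0.00163425, -0.00245876,  0.00151047,  0.00241379,
        0.00103687]), 'tau': array([ 4.19670017e-03, -6.19450665e+01, -2.62032688e+01, -9.70076371e-05,
        2.84188667e-03, -2.48886573e-05]), 'tcp_pos': array([0.17969706, 0.59840985, 0.23079927]), 'eef_rot': array([ 1.45371172e-01,  9.89377071e-01, -4.68705546e-04, -1.17751635e-04]), 'wrist_force': array([-0.10682222, -0.10069032,  0.02260057]), 'ft_torque': array([-0.0157258 , -0.04696577,  0.01746931]), 'gripper_force': 0.0, 'width': 0.08544282343828725}
```

View pics/top0b.png

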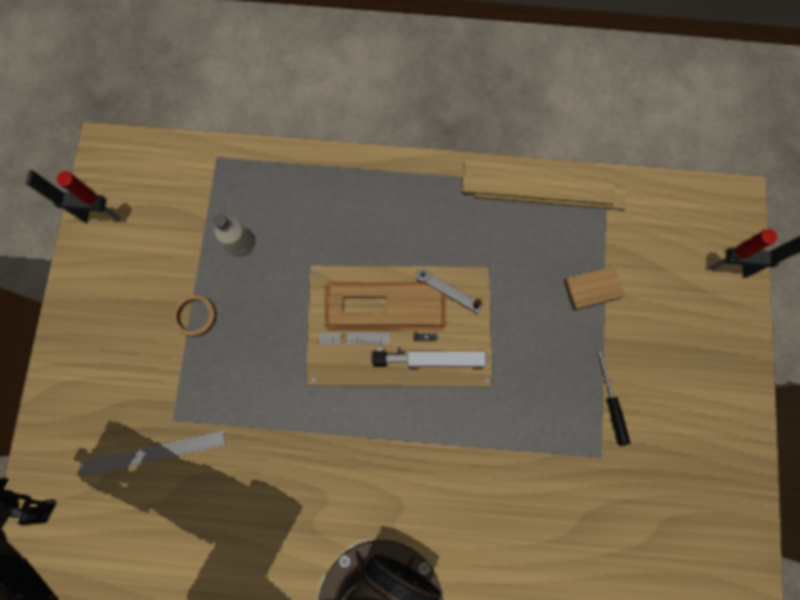

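View pics/scene0b.png

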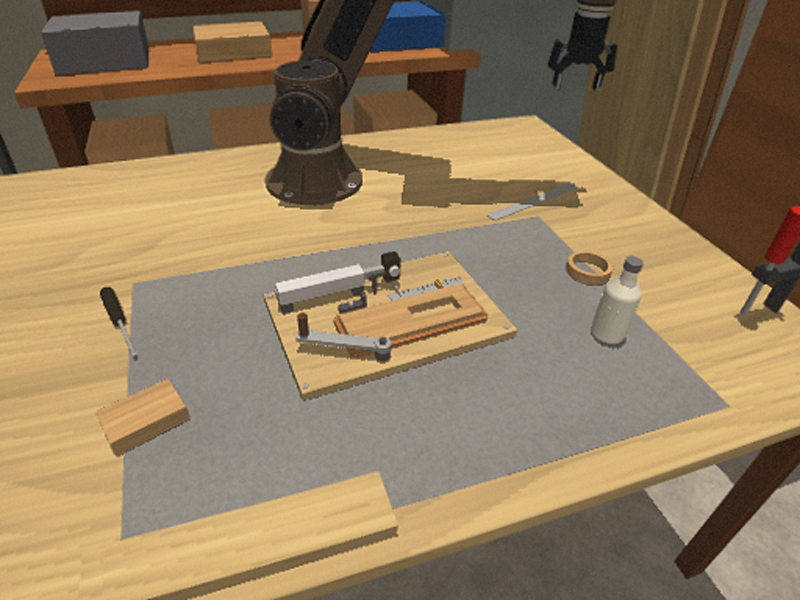

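The top view shows the jig at (307–490, 266–386), with the head at about (380,357), the marker near (343,339), the peg at (477,304) and the hinge at (423,275), all in 800x600 pixels. The scene view shows the same layout, with the brass marker at (439,285). Next I'll enlarge the crops.

Run:
```python
from h import *
im=cv2.imread("pics/top0.png")[160:256,190:322]
cv2.imwrite("pics/topc.png",cv2.resize(im,None,fx=6,fy=6,interpolation=cv2.INTER_CUBIC))
im=cv2.imread("pics/scene0.png")[150:262,165:335]
cv2.imwrite("pics/scenec.png",cv2.resize(im,None,fx=4.7,fy=4.7,interpolation=cv2.INTER_CUBIC))
```

```text
(no output)
```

View pics/topc.png

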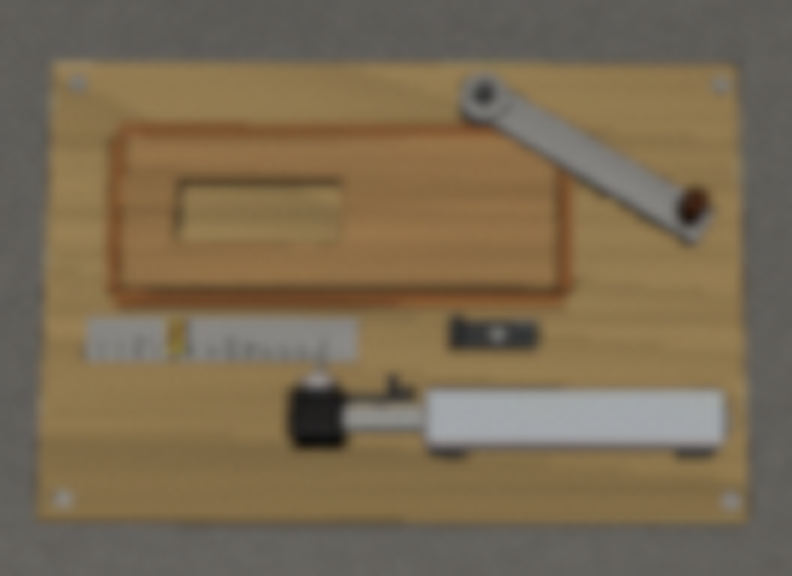

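View pics/scenec.png

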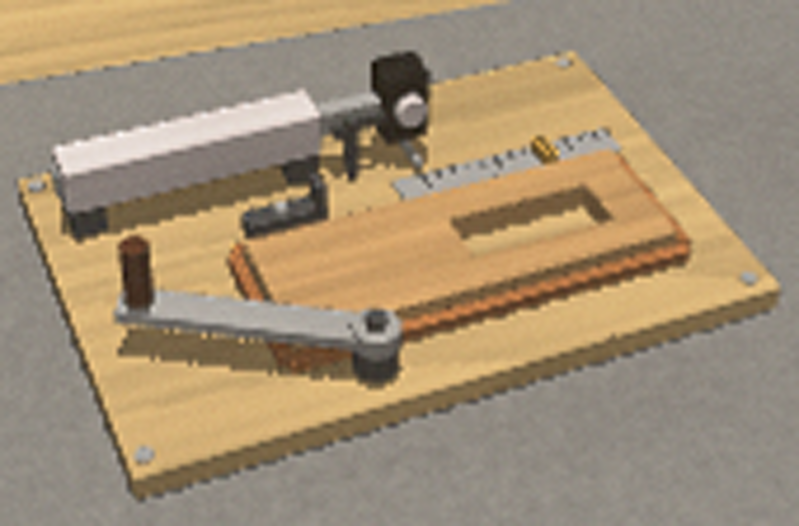

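The top crop shows the plate corners at (53,62), (737,66), (746,522) and (38,520). It also shows the marker at (177,338), the head at (318,418), the peg top at (692,205) and the hinge at (485,93). The scene crop shows the plate corners at (573,52), (778,293), (135,490) and (20,180), the peg at (135,272) and the marker at (544,148).

```bash
cat > fit.py <<'E'
from h import *
from scipy.optimize import least_squares
def T(p,j): 
    c,s=np.cos(p[2]),np.sin(p[2]);j=np.array(j)/1000
    return np.array([p[0]+c*j[0]-s*j[1],p[1]+s*j[0]+c*j[1],j[2]])
def inv(p,w):
    c,s=np.cos(p[2]),np.sin(p[2]);d=np.array(w)[:2]-p[:2];return 1000*np.array([c*d[0]+s*d[1],-s*d[0]+c*d[1]])
tc=lambda x,y:np.array([190+(x+.5)/6-.5,160+(y+.5)/6-.5])
sc=lambda x,y:np.array([165+(x+.5)/4.7-.5,150+(y+.5)/4.7-.5])
E
python3 - <<'E'
from fit import *
o=[("top",tc(53,62),(118,195,18)),("top",tc(737,66),(118,-195,18)),("top",tc(746,522),(-142,-195,18)),("top",tc(38,520),(-142,195,18)),
("scene",sc(573,52),(-142,195,18)),("scene",sc(778,293),(118,195,18)),("scene",sc(135,482),(118,-195,18)),("scene",sc(20,180),(-142,-195,18)),
("top",tc(485,93),(90,-50,50))]
for sel in(o,o[:4],o[4:8]):
    r=least_squares(lambda p:np.concatenate([proj(c,T(p,j))-u for c,u,j in sel]),[.5,0,0]);print(r.x,r.fun.reshape(-1,2).round(1).tolist())
    if sel is o: p=r.x
np.save("jig.npy",p)
for n in("top","scene"):
    im=cv2.imread(f"pics/{n}0.png").astype(int);b,g,rr=im[:,:,0],im[:,:,1],im[:,:,2]
    # brass near scale: saturated yellow
    for k in range(40,120): pass
    m=np.zeros(b.shape,bool)
    for y in range(0,384):
        pass
    a,bb=proj(n,T(p,(-52,20,28))),proj(n,T(p,(-52,170,28)));print(n,a,bb)
pp=onz("top",*tc(692,203),.088);print("peg",pp,inv(p,pp))
d=inv(p,pp)-[90,-50];print("ang",np.arctan2(-d[1],-d[0]),np.hypot(*d))
pp=onz("top",*tc(318,412),.078);print("head",pp,inv(p,pp))
print("btn",inv(p,onz("top",*tc(318,378),.06)))
pp=onz("top",*tc(177,338),.028);print("mark",inv(p,pp))
print("markscene",inv(p,onz("scene",*sc(541,143),.028)), inv(p,onz("scene",*sc(420,172),.024)))
print("ptr",inv(p,onz("top",*tc(322,350),.024)),"headscene",inv(p,onz("scene",*sc(400,63),.078)))
print("pegscene",inv(p,onz("scene",*sc(135,243),.088)))
E
```

```text
[0.5749603  0.01451065 0.08197141] [[-0.1, -0.6], [0.1, -0.8], [0.6, -0.2], [-0.7, -0.3], [0.4, -0.6], [1.1, -1.3], [-0.9, -0.5], [-1.1, -0.2], [-0.1, 0.0]]
[0.5734673  0.01431667 0.08224576] [[-0.1, -0.2], [0.1, -0.3], [0.6, 0.3], [-0.7, 0.1]]
[0.57681041 0.0144091  0.08145774] [[0.6, -0.3], [1.4, -0.9], [-0.8, 0.1], [-1.0, 0.1]]
top [248.97085795 218.43196318] [203.43762037 218.23242091]
scene [248.09056684 186.09717913] [293.71584663 174.7783401 ]
peg [ 0.60791974 -0.14250779  0.088     ] [  19.9921583  -159.18991413]
ang 1.0006630007521755 129.70557138246144
head [0.48116914 0.04519992 0.078     ] [-90.96340511  38.265816  ]
btn [-70.42715255  39.35697695]
mark [-44.05581256 118.66511772]
markscene [-44.22404511 118.52113771] [-49.8612469   37.75559022]
ptr [-49.74805358  39.04592616] headscene [-91.79597385  40.78782997]
pegscene [  22.30436921 -159.51460971]
```

Run:
```python
from fit import *
p=np.load("jig.npy");prev=None
for th in np.arange(1,-.01,-.125):
    w=T(p,(90-130*np.cos(th),-50-130*np.sin(th),68));print(round(th,3),w.round(4),None if prev is None else ((w-prev)/.25).round(4));prev=w
print("head",T(p,(-90.5,39,58)))
```

```text
1.0 [ 0.6077 -0.1427  0.068 ] None
0.875 [ 0.5939 -0.1342  0.068 ] [-0.0553  0.034   0.    ]
0.75 [ 0.5812 -0.1241  0.068 ] [-0.0507  0.0407  0.    ]
0.625 [ 0.5699 -0.1124  0.068 ] [-0.0452  0.0467  0.    ]
0.5 [ 0.5602 -0.0994  0.068 ] [-0.039   0.0519  0.    ]
0.375 [ 0.5521 -0.0853  0.068 ] [-0.0322  0.0564  0.    ]
0.25 [ 0.5458 -0.0703  0.068 ] [-0.025  0.06   0.   ]
0.125 [ 0.5415 -0.0547  0.068 ] [-0.0173  0.0626  0.    ]
0.0 [ 0.5392 -0.0386  0.068 ] [-0.0094  0.0643  0.    ]
head [0.48157088 0.04596958 0.058     ]
```

Request:
{"name": "carry_out", "arguments": {"deltas": [[0.071, -0.123, 0, -0.047], [0.071, -0.123, 0, -0.047], [0.071, -0.123, 0, -0.047], [0.071, -0.123, 0, -0.047], [0.071, -0.123, 0, -0.047], [0.071, -0.123, 0, -0.047], [0.071, -0.123, 0, -0.047], [0.071, -0.123, 0, -0.047]], "hand": 0}}

```text
time_s: 0.77
tcp_pos: [0.3222, 0.351, 0.2312]
eef_rot: [0.429, 0.904, -0.0, -0.0]
wrist_force: [1.1, 0.1, -0.1]
width: 0.0855
gripper_force: 0.0
```

Request:
{"name": "carry_out", "arguments": {"deltas": [[0.071, -0.123, 0, -0.047], [0.071, -0.123, 0, -0.047], [0.071, -0.123, 0, -0.047], [0.071, -0.123, 0, -0.047], [0.071, -0.123, 0, -0.047], [0.071, -0.123, 0, -0.047], [0.071, -0.123, 0, -0.047], [0.071, -0.123, 0, -0.047]]}}

```text
time_s: 1.43
tcp_pos: [0.4642, 0.1049, 0.2313]
eef_rot: [0.673, 0.74, -0.0, -0.0]
wrist_force: [0.1, 1.1, -0.8]
width: 0.0853
gripper_force: 0.0
```

Request:
{"name": "carry_out", "arguments": {"deltas": [[0.071, -0.123, 0, -0.047], [0.071, -0.123, 0, -0.047], [0.071, -0.123, 0, -0.047], [0.071, -0.123, 0, -0.047], [0.071, -0.123, 0, -0.047], [0.071, -0.123, 0, -0.047], [0.071, -0.123, 0, -0.047], [0.071, -0.123, 0, -0.047]]}}

```text
time_s: 2.1
tcp_pos: [0.6063, -0.1411, 0.231]
eef_rot: [0.859, 0.512, -0.0, -0.0]
wrist_force: [0.1, 0.9, -0.2]
width: 0.0853
gripper_force: 0.0
```

Request:
{"name": "carry_out", "arguments": {"deltas": [[0.006, -0.006, -0.14, 0], [0, 0, -0.14, 0], [0, 0, -0.14, 0], [0, 0, -0.14, 0], [0, 0, -0.08, 0], [0, 0, -0.05, 0], [0, 0, 0, 0]]}}

```text
time_s: 2.68
tcp_pos: [0.6062, -0.1406, 0.0562]
eef_rot: [0.858, 0.513, -0.001, -0.002]
wrist_force: [0.0, -0.2, -0.1]
width: 0.0856
gripper_force: 0.0
```

Request:
{"name": "carry_out", "arguments": {"deltas": [[0, 0, 0, 0], [0, 0, 0, 0], [0, 0, 0, 0], [0, 0, 0, 0], [0, 0, 0, 0], [0, 0, 0, 0], [0, 0, 0, 0], [0, 0, 0, 0]], "hand": 1}}

```text
time_s: 3.35
tcp_pos: [0.6077, -0.141, 0.0597]
eef_rot: [0.858, 0.513, 0.0, 0.001]
wrist_force: [-0.9, -1.0, 5.8]
width: 0.0143
gripper_force: 58.4
```

Request:
{"name": "carry_out", "arguments": {"deltas": [[-0.028, 0.016, 0.004, -0.04], [-0.027, 0.018, 0.004, -0.04], [-0.026, 0.02, 0, -0.04], [-0.025, 0.021, 0, -0.04], [-0.023, 0.023, 0, -0.04], [-0.022, 0.024, 0, -0.04], [-0.02, 0.025, 0, -0.04], [-0.019, 0.027, 0, -0.04]]}}

```text
time_s: 4.02
tcp_pos: [0.5596, -0.0969, 0.0601]
eef_rot: [0.959, 0.282, 0.0, -0.0]
wrist_force: [6.5, 2.9, -14.7]
width: 0.014
gripper_force: 59.1
```

Request:
{"name": "carry_out", "arguments": {"deltas": [[-0.017, 0.028, 0, -0.04], [-0.015, 0.029, 0, -0.04], [-0.013, 0.03, 0, -0.04], [-0.012, 0.03, 0, -0.04], [-0.01, 0.031, 0, -0.04], [-0.008, 0.032, 0, -0.04], [-0.006, 0.032, 0, -0.04], [-0.004, 0.032, 0, -0.04]]}}

```text
time_s: 4.68
tcp_pos: [0.54, -0.0369, 0.0602]
eef_rot: [0.999, 0.035, 0.002, 0.001]
wrist_force: [7.1, -64.5, -19.3]
width: 0.014
gripper_force: 61.4
```

Request:
{"name": "carry_out", "arguments": {"deltas": [[0, 0, 0, 0], [0, 0, 0, 0], [0, 0, 0, 0]]}}

```text
time_s: 4.93
tcp_pos: [0.54, -0.0382, 0.0603]
eef_rot: [0.999, 0.036, 0.001, 0.001]
wrist_force: [8.7, -16.3, -17.3]
width: 0.0142
gripper_force: 59.8
```

Request:
{"name": "carry_out", "arguments": {"deltas": [[0, 0, 0, 0], [0, 0, 0, 0], [0, 0, 0, 0], [0, 0, 0, 0], [0, 0, 0.12, 0], [0, 0, 0.14, 0], [0, 0, 0.14, 0], [0, 0, 0.08, 0]], "hand": 0}}

```text
time_s: 5.6
tcp_pos: [0.5391, -0.0362, 0.1844]
eef_rot: [0.999, 0.037, 0.002, 0.0]
wrist_force: [1.9, -0.1, -0.7]
width: 0.0855
gripper_force: 0.0
```

Request:
{"name": "carry_out", "arguments": {"deltas": [[-0.018, 0.026, 0, 0.0775], [-0.018, 0.026, 0, 0.0775], [-0.018, 0.026, 0, 0.0775], [-0.018, 0.026, 0, 0.0775], [-0.018, 0.026, 0, 0.0775], [-0.018, 0.026, 0, 0.0775], [-0.018, 0.026, 0, 0.0775], [-0.018, 0.026, 0, 0.0775]]}}

```text
time_s: 6.27
tcp_pos: [0.5021, 0.0161, 0.181]
eef_rot: [0.865, 0.502, 0.0, 0.0]
wrist_force: [-0.0, -0.1, 0.4]
width: 0.0855
gripper_force: 0.0
```

Request:
{"name": "carry_out", "arguments": {"deltas": [[-0.018, 0.026, 0, 0.0775], [-0.018, 0.026, 0, 0.0775], [-0.018, 0.026, 0, 0.0775], [-0.018, 0.026, 0, 0.0775], [-0.018, 0.026, 0, 0.0775], [0, 0, 0, 0]]}}

```text
time_s: 6.77
tcp_pos: [0.4792, 0.049, 0.1811]
eef_rot: [0.674, 0.739, 0.0, -0.0]
wrist_force: [0.4, -0.2, 0.6]
width: 0.0855
gripper_force: 0.0
```

Run:
```python
from fit import *
p=np.load("jig.npy");s=monitor.state();q=s["eef_rot"];y=R.from_quat(q).apply([0,1,0])
print(s["tcp_pos"],np.degrees(np.arctan2(y[1],y[0])),np.degrees(p[2]),inv(p,s["tcp_pos"]))
for n in("scene","top"):
    cv2.imwrite(f"pics/{n}1.png",viewer.get_image(n)[:,:,::-1])
im=cv2.imread("pics/scene1.png")[130:262,165:335]
cv2.imwrite("pics/scene1c.png",cv2.resize(im,None,fx=4.5,fy=4.5,interpolation=cv2.INTER_CUBIC))
```

```text
[0.47920728 0.0490191  0.18105001] 5.208975389356074 4.696615626341255 [-92.60596158  42.23280249]
```

View pics/scene1c.png

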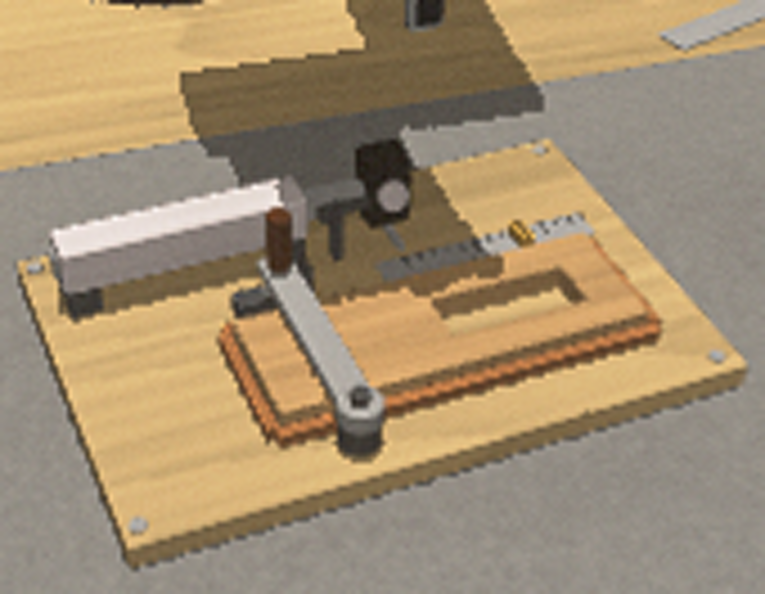

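The keeper is now shut: the peg is at (278,240) and the bar lies across the panel. I'll go down onto the pull head.

Request:
{"name": "carry_out", "arguments": {"deltas": [[0.01, -0.012, -0.13, -0.006], [0, 0, -0.14, 0], [0, 0, -0.14, 0], [0, 0, -0.1, 0], [0, 0, -0.054, 0], [0, 0, 0, 0], [0, 0, 0, 0]]}}

```text
time_s: 7.45
tcp_pos: [0.4826, 0.0448, 0.0396]
eef_rot: [0.681, 0.732, -0.0, -0.0]
wrist_force: [1.7, 0.7, 1.3]
width: 0.0855
gripper_force: 0.0
```

Request:
{"name": "carry_out", "arguments": {"deltas": [[0, 0, 0, 0], [0, 0, 0, 0], [0, 0, 0, 0], [0, 0, 0, 0], [0, 0, 0, 0], [0, 0, 0, 0], [0, 0, 0, 0], [0, 0, 0, 0]], "hand": 1}}

```text
time_s: 8.12
tcp_pos: [0.481, 0.045, 0.0408]
eef_rot: [0.68, 0.733, -0.001, -0.001]
wrist_force: [-11.6, -2.8, 17.9]
width: 0.0281
gripper_force: 61.4
```

Request:
{"name": "carry_out", "arguments": {"deltas": [[-0.003, 0.036, 0, 0], [-0.003, 0.036, 0, 0], [-0.003, 0.036, 0, 0], [-0.003, 0.036, 0, 0], [-0.003, 0.036, 0, 0], [-0.003, 0.036, 0, 0], [-0.003, 0.036, 0, 0], [-0.003, 0.036, 0, 0]]}}

```text
time_s: 8.78
tcp_pos: [0.475, 0.1172, 0.0408]
eef_rot: [0.68, 0.733, -0.001, -0.001]
wrist_force: [-10.0, -4.4, 17.0]
width: 0.0289
gripper_force: 61.2
```

Request:
{"name": "carry_out", "arguments": {"deltas": [[0, 0, 0, 0], [0, 0, 0, 0], [0, 0, 0, 0], [0, 0, 0, 0]]}}

```text
time_s: 9.12
tcp_pos: [0.475, 0.1169, 0.0408]
eef_rot: [0.68, 0.733, -0.001, -0.001]
wrist_force: [-11.3, -4.0, 16.3]
width: 0.0285
gripper_force: 61.3
```

Run:
```python
from fit import *
p=np.load("jig.npy");print(inv(p,monitor.state()["tcp_pos"]))
im=viewer.get_image("scene")[:,:,::-1].copy();cv2.imwrite("pics/scene2.png",im)
im=im[150:225,225:325]
cv2.imwrite("pics/scene2c.png",cv2.resize(im,None,fx=8,fy=8,interpolation=cv2.INTER_CUBIC))
```

```text
[-91.21404844 110.26134981]
```

View pics/scene2c.png

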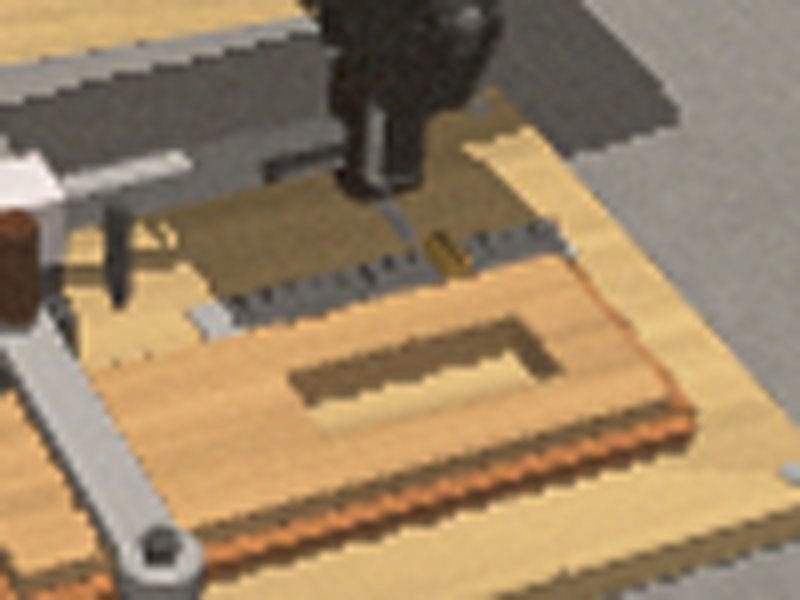

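The arm is drawn most of the way. The pointer tip is at about (407,238), just short of the brass marker, which spans about (425–470, 233–275).

Run:
```python
from fit import *
p=np.load("jig.npy");f=lambda x,y:(225+(x+.5)/8-.5,150+(y+.5)/8-.5)
for q in[(385,205),(396,222),(407,238)]: print("ptr",inv(p,onz("scene",*f(*q),.024)).round(1))
for n in("scene0","scene2"):
    im=cv2.imread(f"pics/{n}.png");h=cv2.cvtColor(im,cv2.COLOR_BGR2HSV)
    m=((h[:,:,0]>16)&(h[:,:,0]<28)&(h[:,:,1]>165)).astype(np.uint8)
    m[:170]=0;m[190:]=0;m[:,:270]=0;m[:,300:]=0
    ys,xs=np.nonzero(m);print(n,len(xs),xs.min(),xs.max(),ys.min(),ys.max(),inv(p,onz("scene",xs.mean(),ys.mean(),.025)).round(1))
    print(im[176:188,274:288].sum(2)//3)
for y in(113.6,118.6,123.6):
  for x in(-64,-55,-45): print(y,x,(proj("scene",T(p,(x,y,28)))-[225,150])*8)
im=viewer.get_image("scene")[:,:,::-1][172:190,266:290]
cv2.imwrite("pics/s3.png",cv2.resize(im,None,fx=30,fy=30,interpolation=cv2.INTER_NEAREST))
```

```text
ptr [-78.  112.1]
ptr [-66.9 111.3]
ptr [-56.6 110.8]
scene0 1 279 279 180 180 [-48.5 118.6]
[[165 164 162 161 166 165 162 168 166 168 168 171 170 171]
 [163 163 162 162 165 169 166 169 167 173 166 168 168 168]
 [162 167 172 168 170 162 163 171 170 166 165 162 171 168]
 [167 168 170 171 154  93 100 161 170 164 129 104 173 166]
 [170 170 169 160  94 147 104 125 162 165 164 112 166 173]
 [168 163 133 164  67  90 152  86 144 133 172 166 103 171]
 [166 161 116 168  93  69  89 143  91 176 167 168 168 173]
 [142 173 169 175 166  95  74  86  88 109 175 172 169 167]
 [168 171 168 168 175 168  93  96 116 132 165 158 161 157]
 [165 169 169 173 166 168 168 168 166 166 161 163 159 160]
 [165 163 165 158 165 162 162 161 160 163 162 160 161 160]
 [159 163 159 162 161 159 159 163 160 158 158 158 152 154]]Traceback (most recent call last):
  File "<stdin>", line 8, in <module>
    return umr_minimum(a, axis, None, out, keepdims, initial, where)
ValueError: zero-size array to reduction operation minimum which has no identity
```

Run:
```python
from fit import *
p=np.load("jig.npy")
a=cv2.imread("pics/scene0.png")
b=viewer.get_image("scene")[:,:,::-1].copy();cv2.imwrite("pics/scene3.png",b)
t=cv2.imread("pics/top0.png")[210:224,212:226]
z=lambda i:cv2.resize(i,(390,390),interpolation=cv2.INTER_NEAREST)
c=lambda i:i[173:187,271:285]
cv2.imwrite("pics/s3.png",np.vstack([np.hstack([z(c(a)),z(c(b))])[:,:780]])); 
for y in(113.6,118.6,123.6):
  for x in(-64,-44): print(y,x,((proj("scene",T(p,(x,y,28)))-[270.5,172.5])*390/14).round())
```

```text
113.6 -64 [133. 115.]
113.6 -44 [216. 221.]
118.6 -64 [175. 105.]
118.6 -44 [258. 211.]
123.6 -64 [216.  95.]
123.6 -44 [300. 200.]
```

View pics/s3.png

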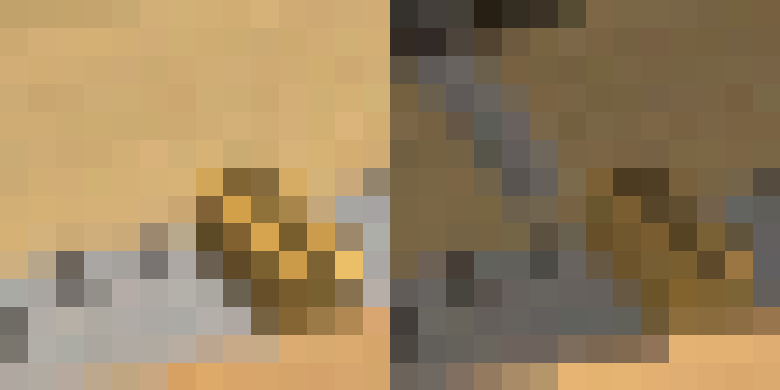

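Run:
```python
from fit import *
p=np.load("jig.npy");f=lambda x,y:(270.5+x*14/390,172.5+y*14/390)
for q in[(70,70),(112,112),(137,167)]: print("ptr",inv(p,onz("scene",*f(*q),.024)).round(1))
for q in[(251,182),(279,215),(307,251)]: print("line",inv(p,onz("scene",*f(*q),.028)).round(1))
# top view: brass extent via yellowness profile along columns
t=cv2.imread("pics/top0.png").astype(int);y=(t[:,:,2]+t[:,:,1])//2-t[:,:,0]
print(y[211:222,214:226]);print(t[211:222,214:226].sum(2)//3)
for yy in(113.6,118.6,123.6): print(proj("top",T(p,(-51,yy,28))),proj("top",T(p,(-32,yy,28))))
```

```text
ptr [-78.5 113.4]
ptr [-70.  114.3]
ptr [-60.2 112.5]
line [-48.8 120.2]
line [-42.5 120.3]
line [-35.9 120.3]
[[41 42 41 42 42 42 42 42 42 42 42 42]
 [32 31 33 37 41 42 41 35 32 31 31 31]
 [14 14 18 32 45 53 43 22 14 14 14 14]
 [ 6  6 11 28 45 58 44 15  6  6  5  6]
 [ 4  4 10 27 45 58 43 13  5  4  4  5]
 [ 4  4  9 25 46 59 44 13  5  4  4  4]
 [ 4  5  9 27 49 61 44 14  4  4  4  5]
 [ 5  5 10 27 45 52 37 13  3  4  5  4]
 [11 10 14 22 32 33 25 15 11 11 10 10]
 [33 33 34 36 39 40 36 33 32 32 32 32]
 [48 48 49 49 49 49 48 49 49 49 48 48]]
[[ 88  88  89  89  88  88  88  88  88  88  88  88]
 [111 111 110 109 105 104 103 105 109 110 110 109]
 [126 127 126 120 108 102 102 111 123 126 127 127]
 [132 132 131 122 102  95  96 110 128 132 132 133]
 [131 131 130 121  98  92  98 111 128 133 133 133]
 [125 128 129 118  97  94 100 111 127 132 131 131]
 [125 126 125 118 101  99 101 107 123 130 127 126]
 [127 125 124 122 107 103 103 104 120 129 123 119]
 [125 124 123 119 107 105 110 113 120 126 122 119]
 [119 118 116 115 110 109 114 115 117 119 116 116]
 [114 114 114 113 112 113 113 113 113 114 114 114]]
[220.56321734 218.00836883] [220.71510817 212.3152258 ]
[219.04572705 218.00165726] [219.20242294 212.30855834]
[217.52827312 217.99493115] [217.68977359 212.30187957]
```

Request:
{"name": "carry_out", "arguments": {"deltas": [[-0.001, 0.011, 0, 0], [-0.001, 0.011, 0, 0], [-0.001, 0.011, 0, 0], [0, 0, 0, 0], [0, 0, 0, 0]]}}

```text
time_s: 9.63
tcp_pos: [0.4744, 0.1252, 0.0408]
eef_rot: [0.68, 0.733, -0.001, -0.0]
wrist_force: [-10.9, -4.6, 15.9]
width: 0.0285
gripper_force: 61.1
```

Run:
```python
from fit import *
p=np.load("jig.npy");print(inv(p,monitor.state()["tcp_pos"]))
L=[viewer.get_image("scene")[:,:,::-1].astype(float) for _ in range(8)]
b=np.mean(L,0);cv2.imwrite("pics/scene4.png",b)
t=viewer.get_image("top")[:,:,::-1];cv2.imwrite("pics/top4.png",t)
z=lambda i:cv2.resize(np.clip(i*1.6,0,255).astype(np.uint8),(390,390),interpolation=cv2.INTER_NEAREST)
cv2.imwrite("pics/s4.png",np.hstack([z(b[173:187,271:285]),z(t[208:228,208:228].astype(float))]))
```

```text
[-91.1961341  118.54899641][ WARN:0@4.331] global loadsave.cpp:1063 imwrite_ Unsupported depth image for selected encoder is fallbacked to CV_8U.
```

View pics/s4.png

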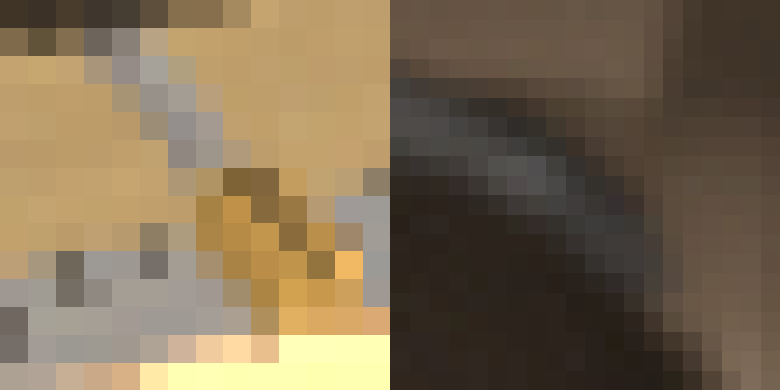

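Run:
```python
from fit import *
p=np.load("jig.npy");f=lambda x,y:(270.5+x*14/390,172.5+y*14/390)
for q in[(140,70),(168,98),(190,125),(200,153)]: print("ptr",inv(p,onz("scene",*f(*q),.024)).round(1))
for q in[(251,182),(272,209),(293,237),(321,265)]: print("line",inv(p,onz("scene",*f(*q),.028)).round(1))
b=cv2.imread("pics/scene4.png").astype(int);y=b[:,:,0]*2-b[:,:,1]-b[:,:,2]+80
for v in range(174,180):
    r=y[v,271:284];w=np.clip(r-np.median(r)-15,0,None);u=(w*np.arange(271,284)).sum()/max(w.sum(),1);print(v,r,u,inv(p,onz("scene",u,v,.024)).round(1))
```

```text
ptr [-75.7 120.5]
ptr [-70.  121.1]
ptr [-64.8 121.2]
ptr [-59.9 120. ]
line [-48.8 120.2]
line [-43.8 120.1]
line [-38.6 120. ]
line [-33.2 120.6]
174 [30 42 29 65 63 28 -7 -7 -6 -5 -4 -5 -4] 273.73298429319374 [-82.3 117.7]
175 [-5 -9 -2 33 69 67 29 -4 -4 -2 -2 -3 -3] 275.45205479452056 [-75.8 120.4]
176 [-2 -5 -3 -3 29 67 66 20 -6 -3 -2 -2 -7] 276.39230769230767 [-70.3 120.8]
177 [-2 -2 -2 -4  0 43 73 62 -2 -6 -3 -7 -6] 277.136690647482 [-65.  120.7]
178 [ 1 -1 -4 -1 -5  1 65 61 27 -3 -8 -6 -6] 277.65765765765764 [-59.9 119.9]
179 [ -1  -3  -4  -4  -6  -3  21   3   9  13 -22  -1  11] 277.0 [-56.2 115.8]
```

The pointer is at y ≈ 120.5 mm and the line at ≈ 120.2 mm in the jig frame, well within 4 mm. The head is still gripped with the button squeezed in, so I'm handing in.

```bash
python3 -c "
from workcell import order
print(order.finish_job())"
```

```text
the job is handed in; nothing more can be done
None
```

I shut the keeper bar, drew the stop arm out until its pointer measured about 0.3 mm from the marker line, and handed the job in with the head still gripped (61 N, opening matching a fully pressed button); the hand-in returned no verdict.

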